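Move the oiled pepper-mill bodies to the assembly rack in their order

TASK

The oil on the four pepper-mill bodies has dried: move them one at a time from the plywood oiling rack to the pegs of the green assembly rack, keeping their order, so that the first from the brass handle of the one rack is also the first from the brass handle of the other, and so on, because their heads and grinders are laid out in that order. Carry each straight across to its own peg and seat it upright on the board; do not put any down on the bench or tip one over, and leave the wax tin and the red-lidded pin pot where they stand.

Things in the scene. Friction and masses are not known exactly. Their poses are not given: they have to be found in the camera images.
- maple_mill: pepper-mill body in pale cream maple: upright turned wooden tube 104 mm tall, foot 49 mm across up to z = 30 mm, then narrowing to a straight neck 38 mm across at z = 60 to 100 mm (grip it there); bored through, 34 mm wide at the foot, 25 mm in the neck. Origin: centre of its foot; z up. 0.12 kg. At the start it stands over a peg of the oiling rack, in any order with the others
- walnut_mill: pepper-mill body in brown walnut: upright turned wooden tube 104 mm tall, foot 49 mm across up to z = 30 mm, then narrowing to a straight neck 38 mm across at z = 60 to 100 mm (grip it there); bored through, 34 mm wide at the foot, 25 mm in the neck. Origin: centre of its foot; z up. 0.12 kg. At the start it stands over a peg of the oiling rack, in any order with the others
- padauk_mill: pepper-mill body in red padauk: upright turned wooden tube 104 mm tall, foot 49 mm across up to z = 30 mm, then narrowing to a straight neck 38 mm across at z = 60 to 100 mm (grip it there); bored through, 34 mm wide at the foot, 25 mm in the neck. Origin: centre of its foot; z up. 0.12 kg. At the start it stands over a peg of the oiling rack, in any order with the others
- ebonised_mill: pepper-mill body in ebonised (black) wood: upright turned wooden tube 104 mm tall, foot 49 mm across up to z = 30 mm, then narrowing to a straight neck 38 mm across at z = 60 to 100 mm (grip it there); bored through, 34 mm wide at the foot, 25 mm in the neck. Origin: centre of its foot; z up. 0.12 kg. At the start it stands over a peg of the oiling rack, in any order with the others
- oiling_rack: Oiling rack, bare plywood, pale pegs: fixed board 254 mm long (along y), 74 mm wide, top 24 mm above the bench; four upright dowel pegs 13 mm thick, round-ended, 40 mm tall. Origin: centre of its underside; z up. Pegs at x = 0 and, counted from the brass bow handle on its +y end, y = +96, +32, -32, -96 mm. Its handle points to the robot's left (about)
- assembly_rack: Assembly rack, green painted, with pale lips 28 mm high along both sides: fixed board 254 mm long (along y), 84 mm wide, top 24 mm above the bench; four upright dowel pegs 13 mm thick, round-ended, 40 mm tall. Origin: centre of its underside; z up. Pegs at x = 0 and, counted from the brass bow handle on its +y end, y = +96, +32, -32, -96 mm. Empty; its handle points to the robot's right (about)
- wax_tin: cream cylindrical tin of wax, 56 mm across, 55 mm tall, loose on the bench; bystander. Origin: centre of its underside
- pin_pot: grey pot of panel pins with a red screw lid, 66 mm across, 82 mm tall, loose on the bench; bystander. Origin: centre of its underside
Things that resemble listed ones, but are neither listed nor needed, are in the scene too. Leave any blue look-alike of the maple_mill alone.

How it is judged (in metres and radians):
At the end, for the whole second after the job is handed in: Each peg of the assembly rack carries one mill body, within 13 mm of the peg in its x and y, foot within 3 mm of the board, upright within 0.1 rad, at rest; their order, that of the oiling rack counted from the handles, is watched as each is seated (never rules) (x of maple_mill in the frame of assembly_rack between -0.013 and 0.013 m and z of maple_mill in the frame of assembly_rack between 0.02 and 0.027 m and x of walnut_mill in the frame of assembly_rack between -0.013 and 0.013 m and z of walnut_mill in the frame of assembly_rack between 0.02 and 0.027 m and x of padauk_mill in the frame of assembly_rack between -0.013 and 0.013 m and z of padauk_mill in the frame of assembly_rack between 0.02 and 0.027 m and x of ebonised_mill in the frame of assembly_rack between -0.013 and 0.013 m and z of ebonised_mill in the frame of assembly_rack between 0.02 and 0.027 m and angle between each of maple_mill, walnut_mill, padauk_mill, ebonised_mill's own z axis and vertical below 0.1 rad and linear speed of each of maple_mill, walnut_mill, padauk_mill, ebonised_mill below 0.02 m/s and (y of maple_mill in the frame of assembly_rack between 0.083 and 0.109 m or y of maple_mill in the frame of assembly_rack between 0.019 and 0.045 m or y of maple_mill in the frame of assembly_rack between -0.045 and -0.019 m or y of maple_mill in the frame of assembly_rack between -0.109 and -0.083 m) and (y of walnut_mill in the frame of assembly_rack between 0.083 and 0.109 m or y of walnut_mill in the frame of assembly_rack between 0.019 and 0.045 m or y of walnut_mill in the frame of assembly_rack between -0.045 and -0.019 m or y of walnut_mill in the frame of assembly_rack between -0.109 and -0.083 m) and (y of padauk_mill in the frame of assembly_rack between 0.083 and 0.109 m or y of padauk_mill in the frame of assembly_rack between 0.019 and 0.045 m or y of padauk_mill in the frame of assembly_rack between -0.045 and -0.019 m or y of padauk_mill in the frame of assembly_rack between -0.109 and -0.083 m) and (y of ebonised_mill in the frame of assembly_rack between 0.083 and 0.109 m or y of ebonised_mill in the frame of assembly_rack between 0.019 and 0.045 m or y of ebonised_mill in the frame of assembly_rack between -0.045 and -0.019 m or y of ebonised_mill in the frame of assembly_rack between -0.109 and -0.083 m)); the robot touches nothing.
It fails at once if a body is seated on a peg of the assembly rack while the peg of the same number (counted from the handles) of the oiling rack still holds its own: the order is lost ((((y of maple_mill in the frame of assembly_rack between 0.08 and 0.112 m and z of maple_mill in the frame of assembly_rack below 0.03 m) or (y of walnut_mill in the frame of assembly_rack between 0.08 and 0.112 m and z of walnut_mill in the frame of assembly_rack below 0.03 m) or (y of padauk_mill in the frame of assembly_rack between 0.08 and 0.112 m and z of padauk_mill in the frame of assembly_rack below 0.03 m) or (y of ebonised_mill in the frame of assembly_rack between 0.08 and 0.112 m and z of ebonised_mill in the frame of assembly_rack below 0.03 m)) and ((y of maple_mill in the frame of oiling_rack between 0.08 and 0.112 m and distance of maple_mill from where it was at the start of the episode below 0.015 m) or (y of walnut_mill in the frame of oiling_rack between 0.08 and 0.112 m and distance of walnut_mill from where it was at the start of the episode below 0.015 m) or (y of padauk_mill in the frame of oiling_rack between 0.08 and 0.112 m and distance of padauk_mill from where it was at the start of the episode below 0.015 m) or (y of ebonised_mill in the frame of oiling_rack between 0.08 and 0.112 m and distance of ebonised_mill from where it was at the start of the episode below 0.015 m))) or (((y of maple_mill in the frame of assembly_rack between 0.016 and 0.048 m and z of maple_mill in the frame of assembly_rack below 0.03 m) or (y of walnut_mill in the frame of assembly_rack between 0.016 and 0.048 m and z of walnut_mill in the frame of assembly_rack below 0.03 m) or (y of padauk_mill in the frame of assembly_rack between 0.016 and 0.048 m and z of padauk_mill in the frame of assembly_rack below 0.03 m) or (y of ebonised_mill in the frame of assembly_rack between 0.016 and 0.048 m and z of ebonised_mill in the frame of assembly_rack below 0.03 m)) and ((y of maple_mill in the frame of oiling_rack between 0.016 and 0.048 m and distance of maple_mill from where it was at the start of the episode below 0.015 m) or (y of walnut_mill in the frame of oiling_rack between 0.016 and 0.048 m and distance of walnut_mill from where it was at the start of the episode below 0.015 m) or (y of padauk_mill in the frame of oiling_rack between 0.016 and 0.048 m and distance of padauk_mill from where it was at the start of the episode below 0.015 m) or (y of ebonised_mill in the frame of oiling_rack between 0.016 and 0.048 m and distance of ebonised_mill from where it was at the start of the episode below 0.015 m))) or (((y of maple_mill in the frame of assembly_rack between -0.048 and -0.016 m and z of maple_mill in the frame of assembly_rack below 0.03 m) or (y of walnut_mill in the frame of assembly_rack between -0.048 and -0.016 m and z of walnut_mill in the frame of assembly_rack below 0.03 m) or (y of padauk_mill in the frame of assembly_rack between -0.048 and -0.016 m and z of padauk_mill in the frame of assembly_rack below 0.03 m) or (y of ebonised_mill in the frame of assembly_rack between -0.048 and -0.016 m and z of ebonised_mill in the frame of assembly_rack below 0.03 m)) and ((y of maple_mill in the frame of oiling_rack between -0.048 and -0.016 m and distance of maple_mill from where it was at the start of the episode below 0.015 m) or (y of walnut_mill in the frame of oiling_rack between -0.048 and -0.016 m and distance of walnut_mill from where it was at the start of the episode below 0.015 m) or (y of padauk_mill in the frame of oiling_rack between -0.048 and -0.016 m and distance of padauk_mill from where it was at the start of the episode below 0.015 m) or (y of ebonised_mill in the frame of oiling_rack between -0.048 and -0.016 m and distance of ebonised_mill from where it was at the start of the episode below 0.015 m))) or (((y of maple_mill in the frame of assembly_rack between -0.112 and -0.08 m and z of maple_mill in the frame of assembly_rack below 0.03 m) or (y of walnut_mill in the frame of assembly_rack between -0.112 and -0.08 m and z of walnut_mill in the frame of assembly_rack below 0.03 m) or (y of padauk_mill in the frame of assembly_rack between -0.112 and -0.08 m and z of padauk_mill in the frame of assembly_rack below 0.03 m) or (y of ebonised_mill in the frame of assembly_rack between -0.112 and -0.08 m and z of ebonised_mill in the frame of assembly_rack below 0.03 m)) and ((y of maple_mill in the frame of oiling_rack between -0.112 and -0.08 m and distance of maple_mill from where it was at the start of the episode below 0.015 m) or (y of walnut_mill in the frame of oiling_rack between -0.112 and -0.08 m and distance of walnut_mill from where it was at the start of the episode below 0.015 m) or (y of padauk_mill in the frame of oiling_rack between -0.112 and -0.08 m and distance of padauk_mill from where it was at the start of the episode below 0.015 m) or (y of ebonised_mill in the frame of oiling_rack between -0.112 and -0.08 m and distance of ebonised_mill from where it was at the start of the episode below 0.015 m)))).
It fails at once if a body is put back on another peg of the oiling rack ((distance of maple_mill from where it was at the start of the episode above 0.04 m and horizontal distance between maple_mill and oiling_rack below 0.12 m and z of maple_mill in the frame of oiling_rack below 0.03 m) or (distance of walnut_mill from where it was at the start of the episode above 0.04 m and horizontal distance between walnut_mill and oiling_rack below 0.12 m and z of walnut_mill in the frame of oiling_rack below 0.03 m) or (distance of padauk_mill from where it was at the start of the episode above 0.04 m and horizontal distance between padauk_mill and oiling_rack below 0.12 m and z of padauk_mill in the frame of oiling_rack below 0.03 m) or (distance of ebonised_mill from where it was at the start of the episode above 0.04 m and horizontal distance between ebonised_mill and oiling_rack below 0.12 m and z of ebonised_mill in the frame of oiling_rack below 0.03 m)).
It fails at once if a mill body is put down on, or falls to, the bench (its foot below the rack boards) (height (world z) of any of maple_mill, walnut_mill, padauk_mill, ebonised_mill below 0.016 m).
It fails at once if a mill body is tipped over (more than 0.7 rad) (angle between any of maple_mill, walnut_mill, padauk_mill, ebonised_mill's own z axis and vertical above 0.7 rad).
It fails at once if the wax tin or the pin pot is shifted by more than 20 mm (distance of any of wax_tin, pin_pot from where it was at the start of the episode above 0.02 m).
It also fails if it takes over 120 s, if anything falls off the work surface, if the arm or the gripper's body presses on something with over 40 N, if the wrist force passes 120 N, or if a joint passes its speed limit or range.

ROBOT

A 6-joint arm with a two-finger parallel gripper is mounted at the origin on a cart in front of the work surface, level with it; the furniture and walls round the work are solid. World frame = base frame: x ahead of the robot, y to its left, z up, the work surface at z = 0. Lengths are in mm, angles in rad, forces in N, time in s.
With the tool pointing down it reaches from about 350 to 850 mm from the base axis. Payload 8.1 kg.
Tool frame: the origin (TCP) lies midway between the tips of the shut fingers; the grasp point (between the pads) lies 19 mm behind it; z points along the fingers, y is the line along which they close (so a half turn about z gives the same grasp; the last joint's range is limited). The gripper opens to 85 mm and grips with 20 to 120 N. Pads are 22 mm wide; open, the fingers measure 114 mm over their backs; the gripper's body (76 mm by 85 mm) begins 54 mm behind the grasp point. The pads swing forward as they close: fully open they stand 13 mm farther back than shut.
Start: joints at [-1.398, 0.13, 1.488, -0, 1.523, -0.085], TCP at [152.993, -580.171, 231.292] pointing down, gripper open.
Joint ranges: [-2.96, 2.96], [-0.89, 2.26], [0.02, 2.5], [-1.34, 4.48], [0, 2.73], [-2.66, 2.66]. Speed limits (rad/s): [2.39, 2.39, 2.79, 3.14, 3.14, 3.14].

INTERFACE

Orientations are given as a unit quaternion [w, x, y, z].
In Python, from bench import bot gives the robot as it stands.
- The arm moves only by the shell command python3 -m handwheel 'ROWS' [FORCE]. ROWS is JSON, a list of rows, each a list of 5 numbers: the shift along the world's x, y, z in units of 30 mm (1.0 is 30 mm), then the turn about the world's z in units of 5 degrees (1.0 is 5 degrees), then the finger opening in mm, from 0 to 85.4. A call has 1 to 12 rows; each row shifts and turns the commanded pose from where the row before left it; what a row does not reach is not made up. A row lasts 1/12 s, in which the tool goes at most 41.7 mm and 7.16 degrees, less where a joint would pass 70% of its speed; a pose out of reach is approached as far as the arm can. A call is refused whole if a number of a shift passes 1 or a number of a turn 1, either way. A call with a gripper value outside its range is refused whole. The fingers move at their own pace and stop on an object; FORCE is the grip in N (left out, the last holds). Time passes only in rows, so rows that do not move let the fingers close. It gives the time, the measured TCP pose, the force, the opening and the grip force at its end, in the units of the state.
- bot.state(): the state, without advancing time (a new reading comes with each control period).
- bot.grab_frame(name): name is "scene" or "top" or "wrist"; returns the picture (480x640x3 uint8, red, green, blue); there is no depth.
- bot.camera_params(name): a dict with "camera_matrix" (3x3 intrinsics, pixels), "distortion" ([k1, k2, p1, p2, k3] as OpenCV has them; the pictures are not rectified), "R" (3x3) and "t" (3): a world point X has camera coordinates R X + t. Camera axes: x right, y down, z forward; pixel columns grow to the right and rows downward; lengths in mm; the calibration is good to about 2 mm. A picture is of the moment at which its call begins: read the wrist's pose just before it. camera_params takes no time and is no camera call; for the wrist camera it gives the pose at the moment of the call.
- bot.close_job(): hands the job in; it is judged then, once.
The state is a dict: "clock": time; "q": joint angles; "dq": joint speeds; "effort": joint torques, N m; "tool_pos": TCP position; "eef_rot": TCP orientation; "ft_force": force on the tool from outside, world axes, zero at the start; "moment": the same for the moment, N m; "finger_gap": opening from 0.0 (shut) to 1.0 (fully open); "finger_force": force on a finger pad.
Only numpy, scipy, OpenCV 4.12 (cv2) and the standard library are available. Lean on these libraries where they do the work, as an engineer would, in place of code of your own. Each camera call takes 0.05 s, during which the arm holds its last target. There are 200 camera calls.

## Working session

There is one attempt and no reset: what is moved stays moved. The work goes in short steps, Python scripts to look and compute and a shell command to move; the robot and the scene stay as the last step left them, time stands still between calls to the robot, and variables do not carry over. Pictures are saved under pics/ and viewed, at most 14 in all, crops included, and the job is handed in when it is done.

```bash
mkdir -p pics; ls; python3 - <<'E'
from bench import bot
import cv2
s=bot.state(); print(s['clock'],s['tool_pos'],s['eef_rot'])
for n in ('top','scene'):
    p=bot.camera_params(n); print(n,p)
    cv2.imwrite(f'pics/{n}0.png',bot.grab_frame(n)[:,:,::-1])
E
```

```text
pics
0.0 [ 152.87819488 -579.60658789  230.24518221] [-9.42575902e-04  9.91704756e-01  1.28533209e-01 -5.66330033e-05]
top {'camera_matrix': array([[522.7699316 ,   0.        , 314.80246316],
       [  0.        , 522.7699316 , 241.83446164],
       [  0.        ,   0.        ,   1.        ]]), 'distortion': array([-0.14637105,  0.        ,  0.        ,  0.        ,  0.        ]), 'R': array([[-0.00659974, -0.99988523, -0.01363702],
       [-0.99934247,  0.00708114, -0.03555968],
       [ 0.03565216,  0.01339337, -0.99927451]]), 't': array([-194.52038077,  597.48917956, 1180.45223829])}
scene {'camera_matrix': array([[606.58025821,   0.        , 317.6112648 ],
       [  0.        , 606.58025821, 238.57697512],
       [  0.        ,   0.        ,   1.        ]]), 'distortion': array([-0.04176621,  0.        ,  0.        ,  0.        ,  0.        ]), 'R': array([[ 0.53699752, -0.84350078, -0.01183638],
       [-0.32565618, -0.19433813, -0.92530035],
       [ 0.77819131,  0.50073859, -0.37905033]]), 't': array([-487.62258436,  219.51569043,  969.18001317])}
```

View pics/top0.png

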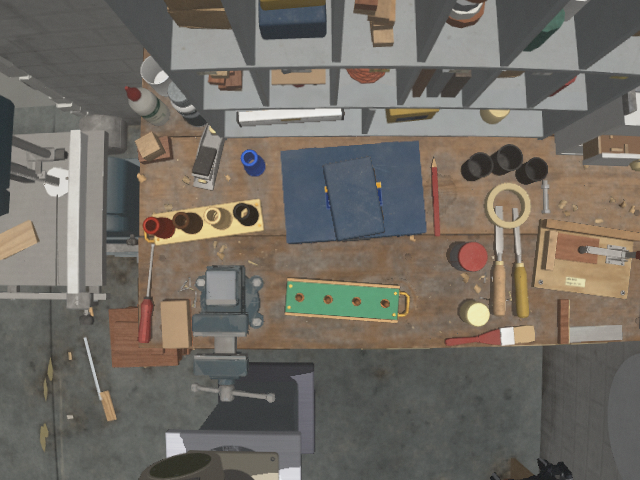

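View pics/scene0.png

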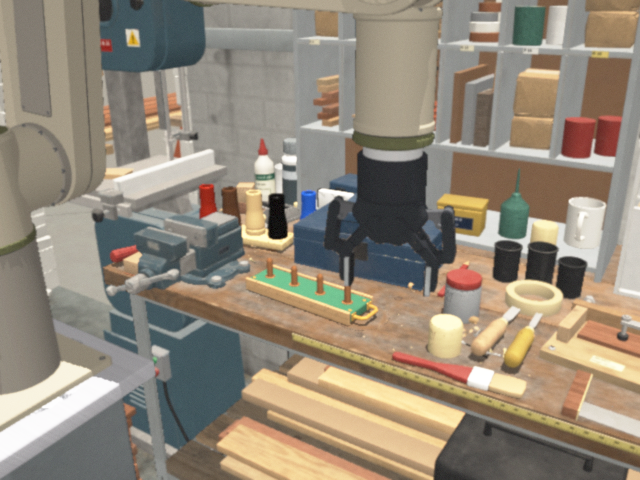

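The top view shows padauk, walnut, maple, ebonised from left to right (157,225 to 245,214), with the handle on the left at (150,238). The green rack's pegs are at (298..386, ~300), with its handle on the right at (405,303). The vise is at (225,290), the pot at (467,256) and the tin at (474,312).

```bash
cat > h.py <<'E'
import numpy as np, cv2
from bench import bot
def ray(n,uv,p=None):
    p=p or bot.camera_params(n)
    a=cv2.undistortPoints(np.array([[uv]],float),p['camera_matrix'],p['distortion'])[0,0]
    d=p['R'].T@np.array([a[0],a[1],1]); c=-p['R'].T@p['t']; return c,d
def onz(n,uv,z,p=None):
    c,d=ray(n,uv,p); return c+d*(z-c[2])/d[2]
def proj(n,X,p=None):
    p=p or bot.camera_params(n)
    return cv2.projectPoints(np.array([X],float),cv2.Rodrigues(p['R'])[0],p['t'],p['camera_matrix'],p['distortion'])[0][0,0]
def cross(n1,a,n2,b):
    c,d=ray(n1,a);e,f=ray(n2,b)
    s=np.linalg.lstsq(np.c_[d,-f],e-c,rcond=None)[0]
    return (c+d*s[0]+e+f*s[1])/2, np.linalg.norm(c+d*s[0]-e-f*s[1])
E
python3 - <<'E'
import cv2,numpy as np
t=cv2.imread('pics/top0.png')
a=cv2.resize(t[195:250,135:285],None,fx=5,fy=5,interpolation=cv2.INTER_CUBIC)
b=cv2.resize(t[272:327,275:425],None,fx=5,fy=5,interpolation=cv2.INTER_CUBIC)
cv2.imwrite('pics/crop1.png',np.vstack([a,b]))
# pegs: reddish on green
from h import *
hsv=cv2.cvtColor(t,cv2.COLOR_BGR2HSV)
m=(((hsv[:,:,0]<15)|(hsv[:,:,0]>170))&(hsv[:,:,1]>90)).astype('uint8'); m[:285]=0;m[312:]=0;m[:,:290]=0;m[:,395:]=0
n,_,st,ce=cv2.connectedComponentsWithStats(m)
for i in range(1,n):
    if st[i,4]>10: print(st[i],ce[i],onz('top',ce[i],44).round(1))
g=((abs(hsv[:,:,0].astype(int)-70)<18)&(hsv[:,:,1]>80)).astype('uint8'); g[:275]=0;g[330:]=0
c=max(cv2.findContours(g,0,1)[0],key=cv2.contourArea)
r=cv2.minAreaRect(c); print('green',r,[onz('top',q,24).round(1) for q in cv2.boxPoints(r)])
E
```

```text
[296 294   8   8  46] [299.2826087  297.17391304] [ 473. -164.   44.]
[324 296   8   8  42] [328.0952381  299.33333333] [ 467.9 -227.5   44. ]
[353 298   8   8  44] [356.36363636 301.22727273] [ 463.3 -289.8   44. ]
[381 299   8   9  51] [384.8627451  303.17647059] [ 458.4 -352.8   44. ]
green ((341.6538391113281, 300.21826171875), (112.00419616699219, 30.481372833251953), 3.8568007946014404) [array([ 439.2, -130.3,   24. ]), array([ 507.5, -135.3,   24. ]), array([ 488.7, -386.3,   24. ]), array([ 420.4, -381.2,   24. ])]
```

View pics/crop1.png

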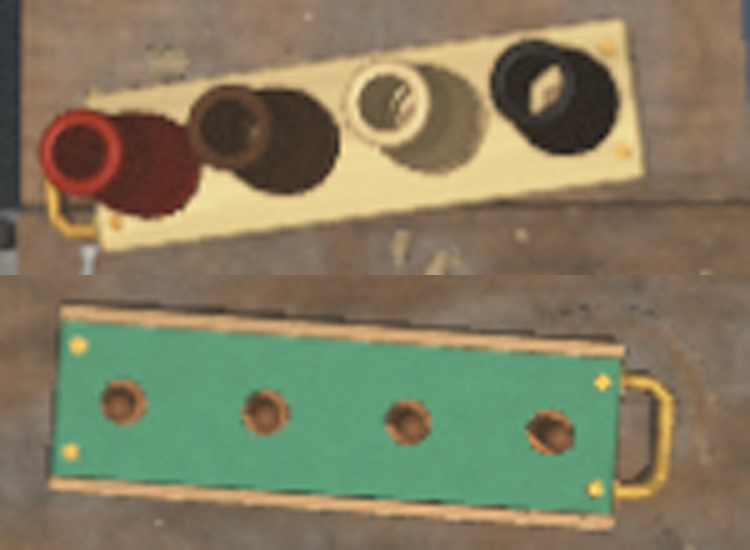

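```bash
python3 - <<'E'
from h import *
for n,uv in dict(pad=(80,153),wal=(228,127),map=(386,104),ebo=(533,83)).items():
    P=onz('top',(np.array(uv)/5+[134.6,194.6]),128); print(n,P.round(1),'scene px top',proj('scene',P).round(0))
b=np.array([[93,95],[622,20],[643,175],[105,250]])/5+[134.6,194.6]
B=np.array([onz('top',q,24) for q in b]);print(B.round(1),B.mean(0).round(1))
for a,c in (((210,272),(150,232)),((241,268),(196,213))): print('vise',[x.round(0) for x in cross('top',a,'scene',c)])
s=bot.state();print(s['q'].round(3) if hasattr(s['q'],'round') else s['q'])
t=cv2.imread('pics/scene0.png'); cv2.imwrite('pics/s1.png',cv2.resize(t[160:330,120:390],None,fx=2.9,fy=2.9,interpolation=cv2.INTER_CUBIC))
E
```

```text
pad [629.2 143.  128. ] scene px top [207. 185.]
wal [639.3  79.5 128. ] scene px top [229. 188.]
map [648.2  12.7 128. ] scene px top [253. 191.]
ebo [656.3 -48.7 128. ] scene px top [276. 194.]
[[663.1 171.8  24. ]
 [694.4 -73.1  24. ]
 [624.1 -82.6  24. ]
 [591.9 165.6  24. ]] [643.4  45.4  24. ]
vise [array([478.,  83.,  63.]), np.float64(145.0)]
vise [array([505.,  -8., 119.]), np.float64(103.0)]
[-1.398  0.131  1.489  0.     1.523 -0.085]
```

View pics/s1.png

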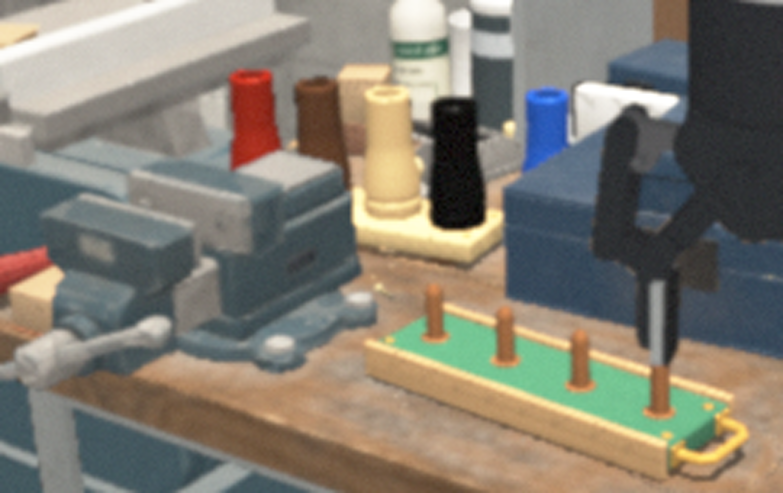

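The scene view agrees with the predicted mill tops to about 1 px, so the poses hold. Moving over to the padauk mill.

```bash
python3 -m handwheel '[[0.66,1,0,0.63,60],[0.66,1,0,0.63,60],[0.66,1,0,0.63,60],[0.66,1,0,0.63,60],[0.66,1,0,0.63,60],[0.66,1,0,0.63,60],[0.66,1,0,0.63,60],[0.66,1,0,0.63,60],[0.66,1,0,0.63,60],[0.66,1,0,0.63,60],[0.66,1,0,0.63,60],[0.66,1,0,0.63,60]]' 40
python3 -m handwheel '[[0.66,1,0,0.63,60],[0.66,1,0,0.63,60],[0.66,1,0,0.63,60],[0.66,1,0,0.63,60],[0.66,1,0,0.63,60],[0.66,1,0,0.63,60],[0.66,1,0,0.63,60],[0.66,1,0,0.63,60],[0.66,1,0,0.63,60],[0.66,1,0,0.63,60],[0.66,1,0,0.63,60],[0,0,0,0,60]]'
python3 -c "
from h import *
cv2.imwrite('pics/w1.png',bot.grab_frame('wrist')[:,:,::-1])
print(bot.camera_params('wrist'))"
```

```text
clock: 1.1
tool_pos: [391.0, -218.4, 231.0]
eef_rot: [-0.0, 0.896, 0.444, -0.0]
ft_force: [0.7, 0.0, 0.5]
finger_gap: 0.7
finger_force: 0.0
clock: 2.1
tool_pos: [609.6, 115.1, 229.2]
eef_rot: [-0.001, 0.721, 0.692, 0.0]
ft_force: [0.7, -0.1, 0.7]
finger_gap: 0.703
finger_force: 0.0
{'camera_matrix': array([[416.66451107,   0.        , 323.41462164],
       [  0.        , 416.66451107, 242.04325727],
       [  0.        ,   0.        ,   1.        ]]), 'distortion': array([-0.05385009,  0.        ,  0.        ,  0.        ,  0.        ]), 'R': array([[ 0.99905562, -0.0434337 , -0.00117135],
       [-0.04088366, -0.94884357,  0.31308849],
       [-0.01471002, -0.31274493, -0.94972324]]), 't': array([-603.60054791,   92.64327314,  422.93368963])}
```

View pics/w1.png

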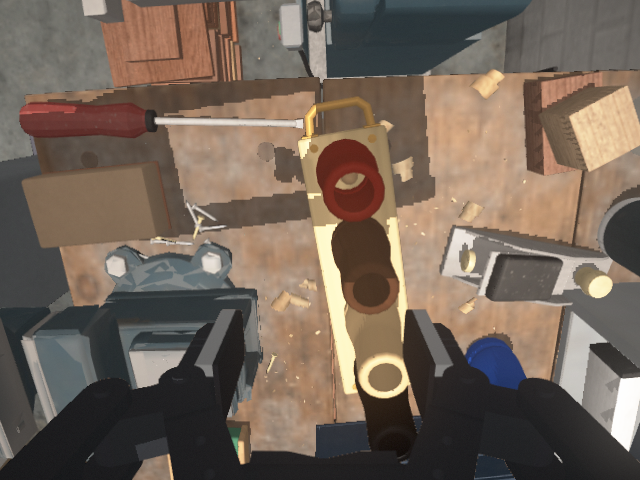

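The wrist view shows the padauk rim at (353,190), walnut at (372,291) and maple at (385,376). I'll check these against the top-view fixes.

```bash
python3 - <<'E'
from h import *
for n,uv in dict(pad=(353.5,190.5),wal=(371.5,290.5),map=(384.5,375.5)).items(): print(n,onz('wrist',uv,128).round(1))
print('vise',[x.round(0) for x in cross('top',(243,268),'scene',(241.4,220))],'wrist edge',onz('wrist',(257,290),115).round(0))
s=bot.state();print(np.round(s['tool_pos'],1),np.round(s['q'],3))
E
```

```text
pad [628.5 145.  128. ]
wal [638.7  79.6 128. ]
map [647.4  14.3 128. ]
vise [array([536., -45., 102.]), np.float64(8.0)] wrist edge [563.  77. 115.]
[608.6 112.7 229.4] [1.000e-01 1.850e-01 1.432e+00 1.000e-03 1.528e+00 1.440e-01]
```

```bash
python3 -m handwheel '[[0.35,0.55,0,0,60],[0.34,0.55,0,0,60],[0,0,-0.8,0,60],[0,0,-1,0,60],[0,0,-1,0,60],[0,0,-1,0,60],[0,0,-0.6,0,60],[0,0,-0.35,0,60],[0,0,0,0,60],[0,0,0,0,60]]'
```

```text
clock: 2.98
tool_pos: [629.0, 142.3, 89.1]
eef_rot: [-0.0, 0.724, 0.689, -0.0]
ft_force: [0.6, -0.1, 0.0]
finger_gap: 0.703
finger_force: 0.0
```

```bash
python3 -m handwheel '[[0,0,0,0,20],[0,0,0,0,20],[0,0,0,0,20],[0,0,0,0,20],[0,0,0,0,20],[0,0,0,0,20],[0,0,0,0,20],[0,0,0,0,20]]' 50
```

```text
clock: 3.65
tool_pos: [630.9, 143.0, 91.2]
eef_rot: [0.001, 0.724, 0.69, 0.002]
ft_force: [1.9, -0.6, 6.7]
finger_gap: 0.431
finger_force: 49.7
```

```bash
python3 -m handwheel '[[0,0,0.4,0,20],[0,0,0.8,0,20],[0,0,1,0,20],[0,0,1,0,20],[0,0,1,0,20],[0,0,0.8,0,20],[-0.1,-0.3,0,0,20],[-0.2,-0.6,0,0,20],[-0.35,-1,0,0,20],[-0.35,-1,0,0,20],[-0.35,-1,0,0,20],[-0.35,-1,0,0,20]]'
python3 -m handwheel '[[-0.35,-1,0,0,20],[-0.35,-1,0,0,20],[-0.35,-1,0,0,20],[-0.35,-1,0,0,20],[-0.35,-1,0,0,20],[-0.35,-1,0,0,20],[-0.35,-1,0,0,20],[-0.35,-1,0,0,20],[-0.35,-1,0,0,20],[-0.35,-1,0,0,20],[-0.2,-1,0,0,20],[-0.16,-0.7,0,0,20]]'
python3 -m handwheel '[[0,0,0,0,20],[0,0,0,0,20],[0,0,0,0,20]]'
python3 - <<'E'
from h import *
f=[bot.grab_frame(n)[:,:,::-1].copy() for n in ('wrist','scene','top')]
cv2.imwrite('pics/w2r.png',f[0]);cv2.imwrite('pics/s2r.png',f[1]);cv2.imwrite('pics/t2r.png',f[2])
out=np.vstack([np.hstack([cv2.resize(f[0],(400,300)),f[1][100:400,240:640]]),cv2.resize(f[2][240:340,270:537],(800,300))])
cv2.imwrite('pics/c2.png',out)
print(bot.state()['tool_pos'])
E
```

```text
clock: 4.65
tool_pos: [576.8, -5.3, 238.5]
eef_rot: [-0.0, 0.724, 0.69, -0.0]
ft_force: [-0.0, -0.9, -1.7]
finger_gap: 0.437
finger_force: 50.3
clock: 5.65
tool_pos: [460.6, -357.3, 238.6]
eef_rot: [-0.0, 0.725, 0.689, -0.0]
ft_force: [0.1, 0.6, -1.7]
finger_gap: 0.437
finger_force: 50.3
clock: 5.9
tool_pos: [462.0, -354.6, 238.5]
eef_rot: [-0.001, 0.724, 0.69, 0.0]
ft_force: [0.3, -1.5, -1.5]
finger_gap: 0.429
finger_force: 50.3
[ 462.61357601 -354.08703723  238.82533145]
```

View pics/c2.png

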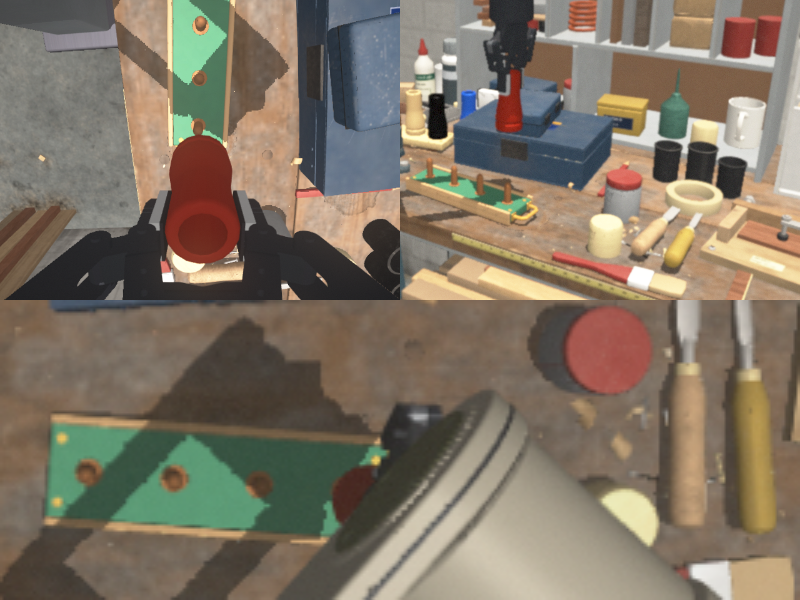

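```bash
python3 - <<'E'
from h import *
f=cv2.imread('pics/w2r.png'); s=cv2.imread('pics/s2r.png')
hsv=cv2.cvtColor(s,cv2.COLOR_BGR2HSV)
m=(((hsv[:,:,0]<8)|(hsv[:,:,0]>172))&(hsv[:,:,1]>150)).astype('uint8')*255
m[:,:320]=0;m[:,390:]=0;m[240:]=0
c=max(cv2.findContours(m,0,1)[0],key=cv2.contourArea)[:,0]
for y in (c[:,1].max()-2-np.array([3,6,9,12])): 
    xs=np.where(m[y]>0)[0]; print(y,xs.min(),xs.max())
print('ymax',c[:,1].max())
for z in (175,190,205,270): print(z,proj('scene',(462.2,-354.6,z)).round(1))
# near bottom edge of foot
d=np.array([.778,.5,0]);d/=np.linalg.norm(d)
print('foot near edge',proj('scene',np.array([462.2,-354.6,175])-24.5*d).round(1))
for uv in ((321.6,35),(318,122)): print(onz('wrist',uv,64).round(1))
cv2.imwrite('pics/w2c.png',cv2.resize(f[0:230,240:400],None,fx=2.6,fy=2.6,interpolation=cv2.INTER_CUBIC))
E
```

```text
226 336 361
223 336 361
220 337 360
217 336 361
ymax 231
175 [349.8 225.2]
190 [349.9 217.3]
205 [350.  209.3]
270 [350.3 173.9]
foot near edge [350.6 230.2]
[ 468.2 -225.4   64. ]
[ 462.8 -284.3   64. ]
```

View pics/w2c.png

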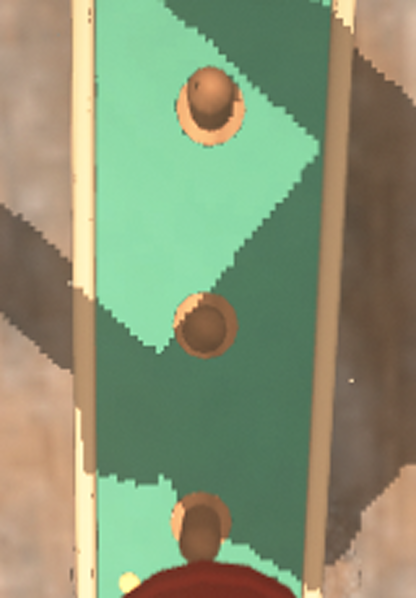

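```bash
python3 - <<'E'
from h import *
for uv in ((211,90),(205,327),(201,540)): print(onz('wrist',(np.array(uv)/2.6+[239.7,-.3]),62).round(1), )
for uv in ((210,113),(206,324),(202,521)): print('base',onz('wrist',(np.array(uv)/2.6+[239.7,-.3]),26).round(1), )
E
```

```text
[ 467.8 -224.6   62. ]
[ 463.1 -286.9   62. ]
[ 458.7 -349.1   62. ]
base [ 467.2 -225.6   26. ]
base [ 463.  -287.5   26. ]
base [ 458.5 -351.2   26. ]
```

```bash
python3 -m handwheel '[[-0.14,0.05,0,0,20],[0,0,-0.5,0,20],[0,0,-1,0,20],[0,0,-1,0,20],[0,0,-0.7,0,20],[0,0,-0.5,0,20],[0,0,-0.4,0,20],[0,0,-0.3,0,20],[0,0,-0.3,0,20],[0,0,-0.2,0,20],[0,0,0,0,20],[0,0,0,0,20]]'
```

```text
clock: 7.05
tool_pos: [458.4, -354.0, 92.3]
eef_rot: [0.0, 0.724, 0.69, 0.0]
ft_force: [0.2, 0.7, -1.0]
finger_gap: 0.43
finger_force: 50.3
```

```bash
python3 -m handwheel '[[0,0,-0.05,0,20],[0,0,-0.05,0,20],[0,0,0,0,20]]'; python3 -m handwheel '[[0,0,0,0,45],[0,0,0,0,60],[0,0,0,0,60],[0,0,0,0,60]]'
```

```text
clock: 7.3
tool_pos: [458.8, -354.7, 91.1]
eef_rot: [0.001, 0.724, 0.69, -0.0]
ft_force: [-3.7, 1.6, 10.2]
finger_gap: 0.433
finger_force: 52.1
clock: 7.63
tool_pos: [458.1, -353.7, 88.7]
eef_rot: [-0.0, 0.724, 0.69, 0.0]
ft_force: [-0.4, -0.6, -0.9]
finger_gap: 0.699
finger_force: 0.0
```

```bash
python3 -m handwheel '[[0,0,0.4,0,60],[0,0,0.8,0,60],[0,0,1,0,60],[0,0,1,0,60],[0,0,1,0,60],[0,0,0.8,0,60],[0.2,0.5,0,0,60],[0.4,0.9,0,0,60],[0.4,1,0,0,60],[0.4,1,0,0,60],[0.4,1,0,0,60],[0.4,1,0,0,60]]'
python3 -m handwheel '[[0.4,1,0,0,60],[0.4,1,0,0,60],[0.4,1,0,0,60],[0.4,1,0,0,60],[0.4,1,0,0,60],[0.4,1,0,0,60],[0.4,1,0,0,60],[0.4,1,0,0,60],[0.4,0.7,0,0,60],[0.23,0.32,0,0,60],[0,0,0,0,60],[0,0,0,0,60]]'
python3 - <<'E'
from h import *
f=[bot.grab_frame(n)[:,:,::-1].copy() for n in ('wrist','scene','top')]
for a,n in zip(f,'wst'): cv2.imwrite(f'pics/{n}3r.png',a)
cv2.imwrite('pics/c3.png',np.vstack([np.hstack([cv2.resize(f[0],(400,300)),cv2.resize(f[1][150:300,240:440],(400,300))]),cv2.resize(f[2][240:340,270:537],(800,300))]))
print(bot.state()['tool_pos'])
E
```

```text
clock: 8.63
tool_pos: [524.4, -190.3, 239.9]
eef_rot: [0.0, 0.724, 0.69, 0.0]
ft_force: [0.6, -0.3, -0.1]
finger_gap: 0.698
finger_force: 0.0
clock: 9.63
tool_pos: [638.9, 78.7, 239.0]
eef_rot: [0.0, 0.724, 0.69, -0.0]
ft_force: [-0.3, 0.4, 0.1]
finger_gap: 0.702
finger_force: 0.0
[638.6709802   77.4352899  238.99617398]
```

View pics/c3.png

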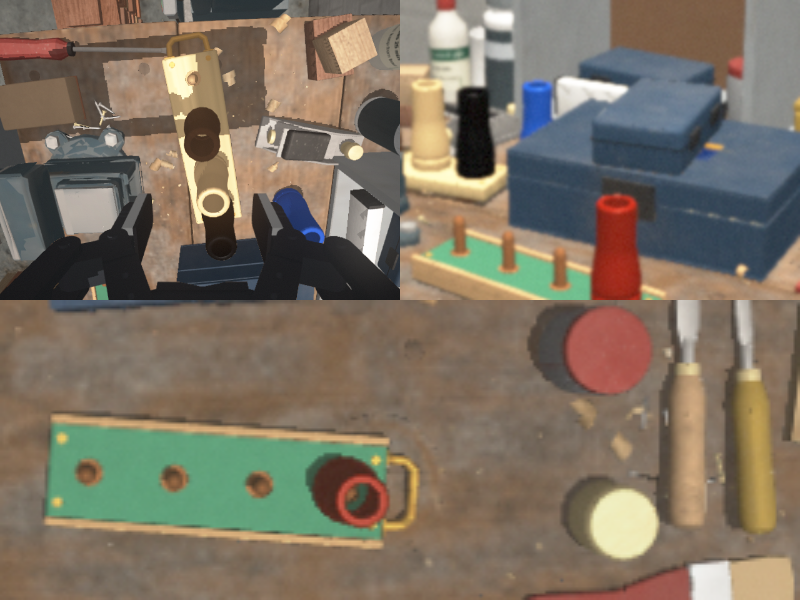

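Padauk is upright over peg 1 (rim at about (391,307) in the top view). Lowering onto walnut and gripping.

```bash
python3 -c "
from h import *
print(onz('top',(390.6,306.6),128))"
python3 -m handwheel '[[0,0,-0.6,0,60],[0,0,-1,0,60],[0,0,-1,0,60],[0,0,-1,0,60],[0,0,-0.8,0,60],[0,0,-0.6,0,60],[0,0,0,0,60],[0,0,0,0,60]]'
python3 -m handwheel '[[0,0,0,0,20],[0,0,0,0,20],[0,0,0,0,20],[0,0,0,0,20],[0,0,0,0,20],[0,0,0,0,20],[0,0,0,0,20],[0,0,0,0,20]]' 50
```

```text
[ 458.18100217 -354.4561956   128.        ]
clock: 10.45
tool_pos: [637.8, 77.8, 88.0]
eef_rot: [-0.001, 0.725, 0.689, -0.001]
ft_force: [0.6, -0.0, 1.3]
finger_gap: 0.7
finger_force: 0.0
clock: 11.12
tool_pos: [640.7, 78.8, 91.3]
eef_rot: [0.002, 0.724, 0.69, 0.001]
ft_force: [0.8, -1.7, 6.8]
finger_gap: 0.431
finger_force: 49.9
```

```bash
python3 -m handwheel '[[0,0,0.4,0,20],[0,0,0.8,0,20],[0,0,1,0,20],[0,0,1,0,20],[0,0,1,0,20],[0,0,0.8,0,20],[-0.2,-0.3,0,0,20],[-0.3,-0.7,0,0,20],[-0.5,-1,0,0,20],[-0.5,-1,0,0,20],[-0.5,-1,0,0,20],[-0.5,-1,0,0,20]]'
python3 -m handwheel '[[-0.5,-1,0,0,20],[-0.5,-1,0,0,20],[-0.5,-1,0,0,20],[-0.5,-1,0,0,20],[-0.5,-1,0,0,20],[-0.5,-1,0,0,20],[-0.3,-0.9,0,0,20],[-0.07,-0.4,0,0,20],[0,0,0,0,20],[0,0,0,0,20],[0,0,0,0,20]]'
python3 - <<'E'
from h import *
s=bot.grab_frame('scene')[:,:,::-1].copy(); cv2.imwrite('pics/s4r.png',s)
T=bot.state()['tool_pos'];print(T)
print([proj('scene',(463,-289.5,z)).round(1) for z in (175,190,270)])
cv2.imwrite('pics/s4.png',cv2.resize(s[130:290,260:400],None,fx=3.5,fy=3.5,interpolation=cv2.INTER_CUBIC))
E
```

```text
clock: 12.12
tool_pos: [562.5, -72.1, 238.6]
eef_rot: [-0.0, 0.724, 0.69, -0.0]
ft_force: [0.3, -0.2, -0.4]
finger_gap: 0.431
finger_force: 50.3
clock: 13.03
tool_pos: [463.1, -289.0, 238.6]
eef_rot: [-0.0, 0.724, 0.69, 0.0]
ft_force: [-0.2, -0.3, -1.5]
finger_gap: 0.433
finger_force: 50.3
[ 463.26690064 -288.82074292  238.64676751]
[array([319.3, 218.5]), array([319.2, 210.9]), array([318.7, 168.6])]
```

View pics/s4.png

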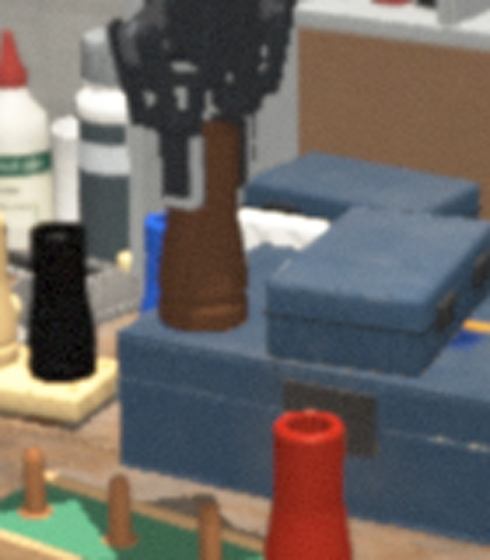

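Walnut hangs upright with its foot at about (318,222), close to the predicted 319. Lowering it.

```bash
python3 -m handwheel '[[0,0,-0.5,0,20],[0,0,-1,0,20],[0,0,-1,0,20],[0,0,-0.7,0,20],[0,0,-0.5,0,20],[0,0,-0.4,0,20],[0,0,-0.3,0,20],[0,0,-0.3,0,20],[0,0,-0.2,0,20],[0,0,-0.05,0,20],[0,0,-0.05,0,20],[0,0,0,0,20]]'; python3 -m handwheel '[[0,0,0,0,20]]'
```

```text
clock: 14.08
tool_pos: [463.6, -290.6, 91.2]
eef_rot: [0.001, 0.724, 0.69, 0.0]
ft_force: [-4.7, 3.9, 12.1]
finger_gap: 0.435
finger_force: 52.6
clock: 14.17
tool_pos: [463.6, -290.7, 91.2]
eef_rot: [0.001, 0.724, 0.69, 0.0]
ft_force: [-5.9, 3.5, 12.3]
finger_gap: 0.433
finger_force: 52.6
```

```bash
python3 -m handwheel '[[0,0,0,0,45],[0,0,0,0,60],[0,0,0,0,60],[0,0,0,0,60],[0,0,0.4,0,60],[0,0,0.8,0,60],[0,0,1,0,60],[0,0,1,0,60],[0,0,1,0,60],[0,0,0.8,0,60],[0.2,0.3,0,0,60],[0.4,0.7,0,0,60]]'
python3 -m handwheel '[[0.6,1,0,0,60],[0.6,1,0,0,60],[0.6,1,0,0,60],[0.6,1,0,0,60],[0.6,1,0,0,60],[0.6,1,0,0,60],[0.6,1,0,0,60],[0.6,1,0,0,60],[0.5,0.7,0,0,60],[0.26,0.4,0,0,60],[0,0,0,0,60],[0,0,0,0,60]]'
python3 - <<'E'
from h import *
f=[bot.grab_frame(n)[:,:,::-1].copy() for n in ('wrist','top')]
cv2.imwrite('pics/c5.png',np.vstack([np.hstack([cv2.resize(f[0],(400,300)),cv2.resize(f[1][190:265,190:290],(400,300))]),cv2.resize(f[1][270:330,270:430],(800,300),interpolation=cv2.INTER_CUBIC)]))
print(bot.state()['tool_pos'])
E
```

```text
clock: 15.17
tool_pos: [481.5, -262.3, 242.3]
eef_rot: [0.003, 0.725, 0.689, 0.0]
ft_force: [0.6, 0.0, -1.2]
finger_gap: 0.698
finger_force: 0.0
clock: 16.17
tool_pos: [647.7, 13.8, 238.7]
eef_rot: [-0.0, 0.723, 0.69, -0.0]
ft_force: [-0.6, -1.1, -0.2]
finger_gap: 0.7
finger_force: 0.0
[647.33106226  12.31591564 238.88098333]
```

View pics/c5.png

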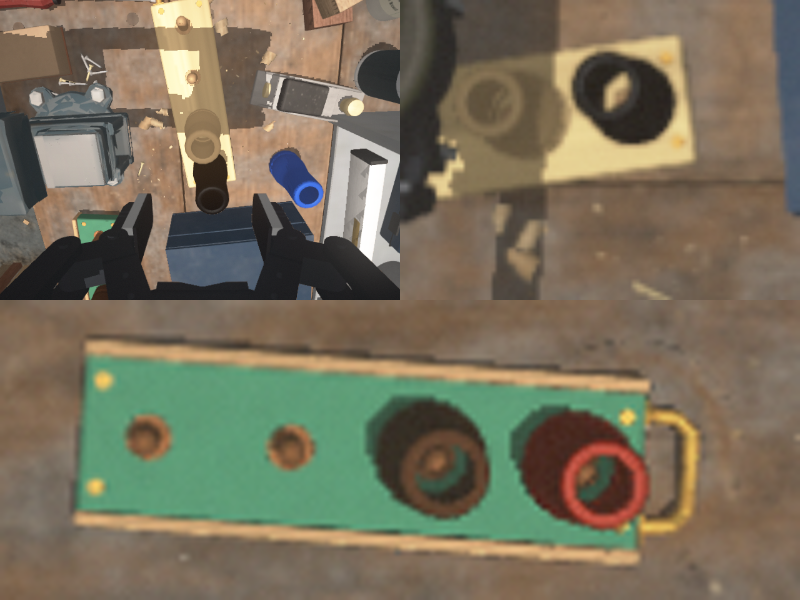

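Walnut is seated on peg 2 with the peg visible through its bore, and maple stands where expected. Gripping maple.

```bash
python3 -m handwheel '[[0,0,-0.6,0,60],[0,0,-1,0,60],[0,0,-1,0,60],[0,0,-1,0,60],[0,0,-0.8,0,60],[0,0,-0.6,0,60],[0,0,0,0,60],[0,0,0,0,60]]'
python3 -m handwheel '[[0,0,0,0,20],[0,0,0,0,20],[0,0,0,0,20],[0,0,0,0,20],[0,0,0,0,20],[0,0,0,0,20],[0,0,0,0,20],[0,0,0,0,20]]' 50
```

```text
clock: 16.93
tool_pos: [646.4, 11.9, 88.1]
eef_rot: [-0.001, 0.725, 0.689, -0.001]
ft_force: [-0.1, -0.0, 0.5]
finger_gap: 0.702
finger_force: 0.0
clock: 17.6
tool_pos: [649.4, 12.7, 91.4]
eef_rot: [0.002, 0.724, 0.69, 0.001]
ft_force: [0.4, -0.6, 8.0]
finger_gap: 0.435
finger_force: 50.1
```

```bash
python3 -m handwheel '[[0,0,0.4,0,20],[0,0,0.8,0,20],[0,0,1,0,20],[0,0,1,0,20],[0,0,1,0,20],[0,0,0.8,0,20],[-0.3,-0.3,0,0,20],[-0.6,-0.7,0,0,20],[-0.75,-1,0,0,20],[-0.75,-1,0,0,20],[-0.75,-1,0,0,20],[-0.75,-1,0,0,20]]'
python3 -m handwheel '[[-0.75,-1,0,0,20],[-0.75,-1,0,0,20],[-0.4,-0.6,0,0,20],[-0.21,-0.38,0,0,20],[0,0,0,0,20],[0,0,0,0,20],[0,0,0,0,20]]'
```

```text
clock: 18.6
tool_pos: [529.4, -137.9, 239.7]
eef_rot: [0.0, 0.724, 0.69, 0.0]
ft_force: [0.6, -0.9, -0.8]
finger_gap: 0.43
finger_force: 50.3
clock: 19.18
tool_pos: [467.7, -225.9, 239.3]
eef_rot: [0.0, 0.724, 0.69, 0.0]
ft_force: [0.0, -0.2, -0.5]
finger_gap: 0.43
finger_force: 50.3
```

```bash
python3 -m handwheel '[[0,0,-0.5,0,20],[0,0,-1,0,20],[0,0,-1,0,20],[0,0,-0.7,0,20],[0,0,-0.5,0,20],[0,0,-0.4,0,20],[0,0,-0.3,0,20],[0,0,-0.3,0,20],[0,0,-0.2,0,20],[0,0,-0.05,0,20],[0,0,-0.05,0,20],[0,0,0,0,20]]'
```

```text
clock: 20.18
tool_pos: [468.2, -226.9, 91.2]
eef_rot: [0.001, 0.724, 0.69, 0.0]
ft_force: [-7.0, 3.9, 14.0]
finger_gap: 0.437
finger_force: 52.5
```

```bash
python3 -m handwheel '[[0,0,0,0,45],[0,0,0,0,60],[0,0,0,0,60],[0,0,0,0,60],[0,0,0.4,0,60],[0,0,0.8,0,60],[0,0,1,0,60],[0,0,1,0,60],[0,0,1,0,60],[0,0,0.8,0,60],[0.3,0.3,0,0,60],[0.7,0.7,0,0,60]]'
python3 -m handwheel '[[0.9,0.85,0,0,60],[0.9,0.85,0,0,60],[0.9,0.85,0,0,60],[0.9,0.85,0,0,60],[0.9,0.85,0,0,60],[0.5,0.5,0,0,60],[0.28,0.18,0,0,60],[0,0,0,0,60],[0,0,0,0,60]]'
python3 - <<'E'
from h import *
f=[bot.grab_frame(n)[:,:,::-1].copy() for n in ('wrist','top')]
cv2.imwrite('pics/c6.png',np.vstack([np.hstack([cv2.resize(f[0],(400,300)),cv2.resize(f[1][190:265,190:290],(400,300))]),cv2.resize(f[1][270:330,270:430],(800,300),interpolation=cv2.INTER_CUBIC)]))
print(bot.state()['tool_pos'])
E
```

```text
clock: 21.18
tool_pos: [497.8, -198.7, 242.4]
eef_rot: [0.003, 0.725, 0.689, 0.0]
ft_force: [0.3, -0.6, -0.4]
finger_gap: 0.698
finger_force: 0.0
clock: 21.93
tool_pos: [655.7, -48.2, 238.6]
eef_rot: [-0.0, 0.724, 0.69, -0.0]
ft_force: [-0.6, -0.6, 0.3]
finger_gap: 0.701
finger_force: 0.0
[655.2399975  -49.21208764 238.91268954]
```

View pics/c6.png

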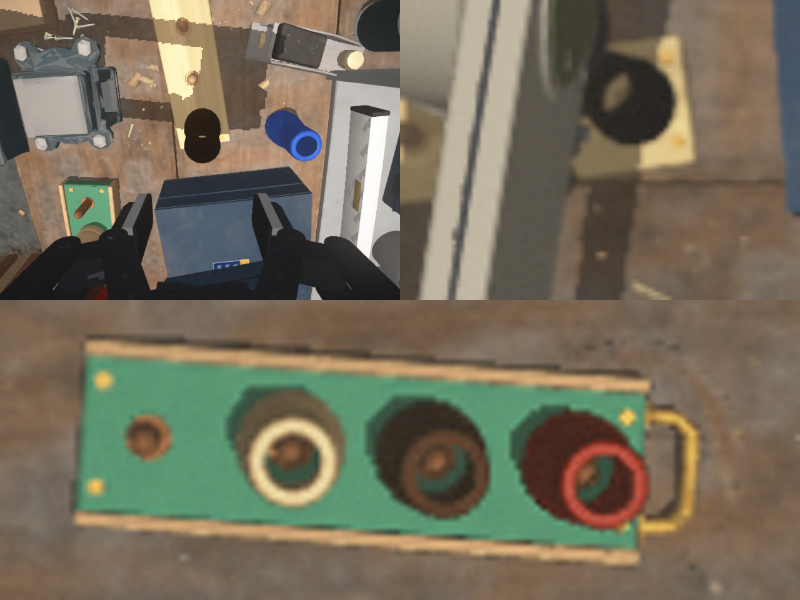

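```bash
python3 - <<'E'
from h import *
print([x for x in cross('top',(288,241.5),'scene',(294.9,227))])
print(onz('wrist',(250,310),80),onz('wrist',(320.5,233),128))
E
```

```text
[array([ 594.39950659, -142.23871333,   85.30962166]), np.float64(0.539070409948642)]
[ 593.2107545  -122.14162472   80.        ] [654.38306169 -45.32718668 128.        ]
```

Maple is seated on peg 3, and the toolbox (85 mm tall, edge at y of about -130) is clear of the gripper. Taking ebonised.

```bash
python3 -m handwheel '[[0,0.03,-0.6,0,60],[0,0,-1,0,60],[0,0,-1,0,60],[0,0,-1,0,60],[0,0,-0.8,0,60],[0,0,-0.6,0,60],[0,0,0,0,60],[0,0,0,0,60]]'
python3 -m handwheel '[[0,0,0,0,20],[0,0,0,0,20],[0,0,0,0,20],[0,0,0,0,20],[0,0,0,0,20],[0,0,0,0,20],[0,0,0,0,20],[0,0,0,0,20]]' 50
```

```text
clock: 22.7
tool_pos: [654.4, -48.5, 88.1]
eef_rot: [-0.001, 0.724, 0.689, -0.001]
ft_force: [-0.3, 0.4, 0.7]
finger_gap: 0.704
finger_force: 0.0
clock: 23.37
tool_pos: [657.5, -48.1, 91.4]
eef_rot: [0.002, 0.724, 0.69, 0.001]
ft_force: [-0.4, -1.7, 6.4]
finger_gap: 0.431
finger_force: 50.1
```

```bash
python3 -m handwheel '[[0,0,0.4,0,20],[0,0,0.8,0,20],[0,0,1,0,20],[0,0,1,0,20],[0,0,1,0,20],[0,0,0.8,0,20],[-0.4,-0.3,0,0,20],[-0.8,-0.5,0,0,20],[-1,-0.6,0,0,20],[-1,-0.6,0,0,20],[-1,-0.6,0,0,20],[-1,-0.6,0,0,20]]'
python3 -m handwheel '[[-0.6,-0.4,0,0,20],[-0.33,-0.26,0,0,20],[0,0,0,0,20],[0,0,0,0,20],[0,0,0,0,20]]'
```

```text
clock: 24.37
tool_pos: [498.2, -144.0, 239.4]
eef_rot: [0.0, 0.724, 0.69, 0.0]
ft_force: [0.4, -0.1, -0.6]
finger_gap: 0.429
finger_force: 50.3
clock: 24.78
tool_pos: [472.7, -163.1, 239.2]
eef_rot: [0.0, 0.724, 0.69, 0.0]
ft_force: [-0.7, -0.4, -0.5]
finger_gap: 0.435
finger_force: 50.4
```

```bash
python3 -m handwheel '[[0,0,-0.5,0,20],[0,0,-1,0,20],[0,0,-1,0,20],[0,0,-0.7,0,20],[0,0,-0.5,0,20],[0,0,-0.4,0,20],[0,0,-0.3,0,20],[0,0,-0.3,0,20],[0,0,-0.2,0,20],[0,0,-0.05,0,20],[0,0,-0.05,0,20],[0,0,0,0,20]]'
```

```text
clock: 25.78
tool_pos: [472.8, -163.9, 91.3]
eef_rot: [0.001, 0.724, 0.69, 0.0]
ft_force: [-7.6, 2.5, 15.1]
finger_gap: 0.426
finger_force: 53.0
```

Seated by contact force. Releasing, lifting clear and moving back toward the oiling rack for a final look.

```bash
python3 -m handwheel '[[0,0,0,0,45],[0,0,0,0,60],[0,0,0,0,60],[0,0,0,0,60],[0,0,0.4,0,60],[0,0,0.8,0,60],[0,0,1,0,60],[0,0,1,0,60],[0,0,1,0,60],[0,0,0.8,0,60],[0.3,0.3,0,0,60],[0.7,0.7,0,0,60]]'
python3 -m handwheel '[[0.8,0.9,0,0,60],[0.8,0.9,0,0,60],[0.8,0.9,0,0,60],[0.8,0.9,0,0,60],[0.8,0.9,0,0,60],[0.4,0.5,0,0,60],[0,0,0,0,60],[0,0,0,0,60]]'
python3 - <<'E'
from h import *
f=[bot.grab_frame(n)[:,:,::-1].copy() for n in ('scene','top')]
cv2.imwrite('pics/c7.png',np.vstack([f[0][200:500,100:][:280,:533],cv2.resize(f[1][245:330,270:490],(533,206),interpolation=cv2.INTER_CUBIC)]))
E
```

```text
clock: 26.78
tool_pos: [502.5, -135.4, 242.4]
eef_rot: [0.003, 0.725, 0.689, 0.001]
ft_force: [-0.5, -0.3, 0.1]
finger_gap: 0.705
finger_force: 0.0
clock: 27.45
tool_pos: [634.0, 17.7, 238.5]
eef_rot: [-0.0, 0.723, 0.69, -0.0]
ft_force: [-0.4, -0.6, -0.7]
finger_gap: 0.705
finger_force: 0.0
```

View pics/c7.png

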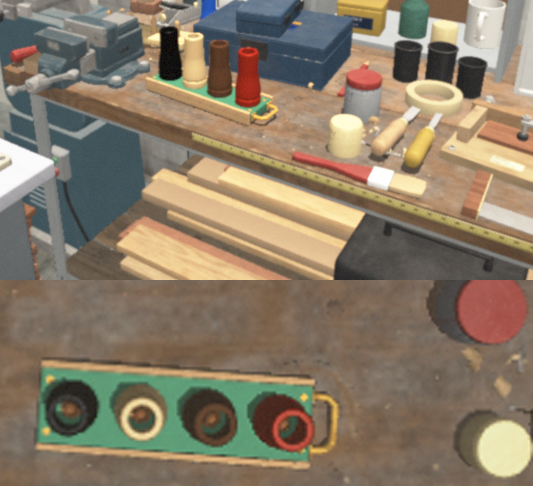

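All four stand upright on their pegs. From the handle on the right they run padauk, walnut, maple, ebonised, with rims at (292,430), (217,425), (141,418) and (70,408) in the lower crop; the tin and pot have not moved.

```bash
python3 -c "
from bench import bot
print(bot.close_job())"
```

```text
the job is handed in; nothing more can be done
None
```

I moved all four mill bodies to the assembly rack, in order from the handle: padauk, walnut, maple, ebonised. The last pictures show each one upright on its peg and the wax tin and pin pot where they were; the job is handed in, but it returned no verdict.

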